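Fit the sprung dust cap into a teaching camera's lens

ROBOT

A 6-joint arm with a two-finger parallel gripper is mounted at the origin on the work surface. World frame = base frame: x ahead of the robot, y to its left, z up, the work surface at z = 0. Lengths are in m, angles in degrees, forces in N, time in s.
With the tool pointing down it reaches from about 0.35 to 0.925 m from the base axis. Payload 6.4 kg.
Tool frame: the origin (TCP) lies on the centre line of the jaws, within the pads' length; the fingertips stand 22 mm ahead of it and the grasp point (between the pads) lies 3 mm ahead of it (env.tip_extent is the distance from the TCP to the fingertips, in m); z points along the fingers, y is the line along which they close (so a half turn about z gives the same grasp; the last joint's range is limited). The gripper opens to 85 mm and grips with 20 to 120 N. Pads are 22 mm wide; open, the fingers measure 114 mm over their backs; the gripper's body (76 mm by 85 mm) begins 54 mm behind the grasp point. The pads swing forward as they close: fully open they stand 13 mm farther back than shut.
Start: joints at [67.317, 14.043, 89.255, -0, 76.702, -9.975], TCP at [0.143, 0.634, 0.253] pointing down, gripper open.
Joint ranges: [-179.41, 179.41], [-58.25, 129.5], [7.25, 145.43], [-54.29, 234.29], [11.92, 165.04], [-157.13, 157.13]. Speed limits (degrees/s): [147.25, 147.25, 180, 180, 180, 180].

INTERFACE

Orientations are given as [roll, pitch, yaw] about the fixed x, y, z axes, in that order (R = Rz(yaw) Ry(pitch) Rx(roll)).
In Python, from workcell import env, hand, kin, get_image gives the robot as it stands. Calls block until the motion is done:
- env.move_pose(position, orientation): joint-space move of the TCP to a pose.
- env.movel(position, speed=0.15, frame=None): straight line of the TCP; frame=None keeps the orientation; speed is the mean speed in m/s.
- env.movej(angles): joint-space move.
- hand.move_gripper(opening): opening from 0.0 (shut) to 1.0 (fully open); the grip force is fixed at half the most; returns when the fingers have stopped.
- env.pause(seconds).
- kin.solve_ik(position, orientation): joint angles nearest the present ones, or None.
- env.sense(): the state.
- get_image(name): name is "side" or "top"; returns a dict with "pixels" (420x560x3 uint8, blue, green, red), "z_map" (420x560 float32, m along the optical axis (not along the pixel's ray), 0 where there is no reading), "fx", "fy", "cx", "cy" (pixels), "k1" (the pictures are not rectified: a ray, as slopes to the right and down, at radius r is drawn at 1 + k1 r^2 times it, then the intrinsics apply), "R" (3x3) and "t" (3): a world point X has camera coordinates R X + t. Camera axes: x right, y down, z forward; pixel columns grow to the right and rows downward; lengths in m; the calibration is good to about 2 mm. A picture is of the moment at which its call begins.
A pose or a line that the arm cannot do raises env.IKError and nothing moves.
- env.job_done(): hands the job in; it is judged then, once.
The state is a dict: "t": time; "joint_pos": joint angles; "qvel": joint speeds; "joint_efforts": joint torques, N m; "ee_pos": TCP position; "tool_rot": TCP orientation; "wrist_force": force on the tool from outside, world axes, zero at the start; "moment": the same for the moment, N m; "opening": opening from 0.0 (shut) to 1.0 (fully open); "gripper_force": force on a finger pad.
Only numpy, scipy, OpenCV 4.12 (cv2) and the standard library are available. Lean on these libraries where they do the work, as an engineer would, in place of code of your own. Each camera call takes 0.05 s, during which the arm holds its last target. There are 200 camera calls.

TASK

Before grinding starts, close the upward-pointing lens of the bench camera with its sprung dust cap: pick the cap up by pinching its two upright tabs together, lower it into the lens rim and press it down gently against the springy sealing ring, then let the tabs spread so that they latch under the rim and the cap stays down by itself, level, with the ring still squeezed. Let go and leave the other things on the bench where they are.

Things in the scene. Friction and masses are not known exactly. Their poses are not given: they have to be found in the camera images.
- cap_grip (a point): Sprung dust cap, grey plastic, loose on the bench, tabs up; 40 mm tall, about 80 g. Two upright facing tabs (22 wide, 4 thick, 25 mm tall) stand on its flange. Point: on the cap's axis, midway up the tabs, 12.5 mm above the flange's top. Own z up; tabs at own +y and -y, so fingers close along own y. Tabs' outer faces 48 mm apart free, 36 mm fully pinched.
- cap_plug (a point): Centre of the same cap's underside, 27.5 mm below cap_grip; same axes. The round plug is 61 mm across, 12 mm tall, lower edge bevelled 3 mm, under a flange 74 mm across, 3 mm thick, which comes to rest on the lens rim. The cap may be fitted at any yaw.
- tab_a (a joint): How far the tab at the cap's own +y is pinched in, m: 0 = spread, 0.006 = fully (stop). Spring 5 N at 0, 12 N at 0.006. The latch at its foot sticks out of the plug: 71 mm over both latches when free, 59 mm pinched. Latches are square, 3.5 mm thick, top faces 7 mm below the flange's underside; they pass the rim only if each is pinched 4.5 mm or more, never by force.
- tab_b (a joint): The same for the tab at the cap's own -y.
- lens_seat (a point): Point on the vertical axis of the camera's upward lens, 125 mm above the bench: where the rim's top is with the barrel racked fully in. The barrel (82 mm across) is racked out by an unmeasured amount: the rim's top is 0 to 24 mm above this point; it does not move when pressed. Rim opening 64 mm across, lip 5 mm deep, below it a groove 75 mm across, 8 mm high, for the latches.
- camera_body (a point): Centre of the black camera's body, 38 mm above the bench, straight below lens_seat; body about 100 (own x) x 140 mm (own y), own z up. It is fixed on a steel plate of 150 x 190 mm and does not move.
- seal (a joint): How far the sprung rubber sealing ring inside the lens (61 mm across, top 5.5 mm below the rim's top) is pressed down, m: 0 = free. Yields at 2 N, then 1 N per mm. Cap fully down (flange on rim, hard stop): 0.0065, 8.5 N. From 0.0045 the latches are below the lip and can spread; a latched, released cap holds it near 0.0045. Over 25 N between cap and camera does harm.
- screw_cap_center (a point): Another cap, not to be used: a plain grey disc without tabs, 68 mm across, 12 mm tall; the point is at its centre. Loose.
- filter_ring_center (a point): Black filter ring lying flat, 64 mm across, 8 mm tall; point at its centre. Loose.
- jaw_center (a point): Plaster training jaw with teeth, about 65 mm wide, 24 mm tall; point near its middle, 10 mm up. Loose.
- cup_center (a point): White mixing bowl, 72 mm across, 50 mm tall; point at its centre. Loose.
Not all that is in view belongs to the job. What is shaped like the part that bears cap_grip but brown or pink is not meant.

How it is judged:
By the outcome, as a careful person would: the job done as asked, in the order asked, and still so for the second after the job is handed in, with the robot touching nothing.
It also fails if it takes over 56 s, if anything falls off the work surface, if the arm or the gripper's body presses on something with over 40 N, if the wrist force passes 120 N, or if a joint passes its speed limit or range.

## Working session

There is one attempt and no reset: what is moved stays moved. The work goes in short steps, each a Python script; the robot and the scene stay as the last script left them, time stands still between calls to the robot, and variables do not carry over. Pictures are saved under pics/ and viewed, at most 10 in all, crops included, and the job is handed in when it is done.

```bash
mkdir -p pics && python3 - <<'E'
from workcell import env,get_image
import cv2,numpy as np
for n in("top","side"):
    d=get_image(n); cv2.imwrite(f"pics/{n}0.png",d["pixels"]); np.savez(f"{n}0.npz",**d)
    print(n,d["fx"],d["cx"],d["cy"],d["k1"],(-d["R"].T@d["t"]).round(3),d["R"].round(2).tolist())
print(env.sense())
E
```

```text
top 424.33931006389764 278.676502075141 210.33214142568897 -0.005904061710619353 [ 0.366 -0.006  1.176] [[-0.02, -1.0, 0.01], [-0.99, 0.02, -0.12], [0.12, -0.01, -0.99]]
side 382.1953242646034 283.21159141176406 207.50653121033923 -0.008996396336957355 [0.147 0.513 0.736] [[-0.84, -0.54, 0.0], [-0.39, 0.61, -0.69], [0.37, -0.58, -0.73]]
{'t': 0.1, 'joint_pos': array([ 6.73173214e+01,  1.40811133e+01,  8.93197435e+01, -1.10196477e-03,
        7.67029313e+01, -9.97543968e+00]), 'qvel': array([-0.00485418, -0.09665914, -0.17542865,  0.02888496,  0.01759966,
        0.00023556]), 'joint_efforts': array([ 7.23772700e-04, -4.30675507e+01, -3.27129436e+01, -1.04730768e-04,
        2.94129997e-03,  3.39630851e-06]), 'ee_pos': array([0.14279299, 0.63362834, 0.25226233]), 'tool_rot': array([-1.79897595e+02, -1.69230310e-02,  1.67293000e+02]), 'wrist_force': array([ 0.30210074,  0.66339452, -0.59386203]), 'moment': array([-0.00239842, -0.00360019,  0.0344695 ]), 'gripper_force': 0.0, 'opening': 1.0021674341688038}
```

View pics/top0.png

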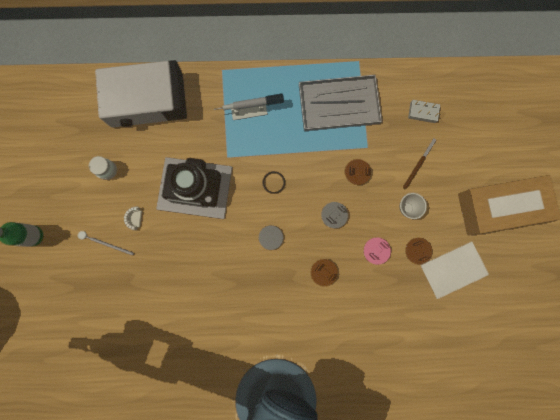

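View pics/side0.png

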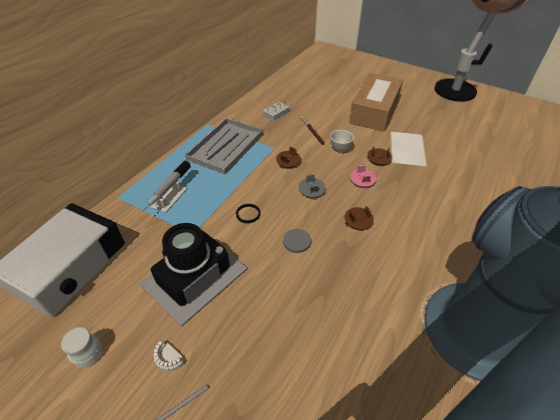

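The top picture shows four kinds of candidate:
- A grey tabbed cap at (335,215).
- A plain grey disc at (271,238), which is the screw cap.
- Brown tabbed caps at (358,172), (325,272) and (419,251).
- A pink cap at (377,251).

The grey one with tabs fits the description. It is at (312,187) in the side picture. The lens is at (188,181) in the top picture and (184,243) in the side one. I'll confirm with an enlarged crop.

```bash
python3 - <<'E'
import cv2,numpy as np
t=cv2.imread("pics/top0.png");s=cv2.imread("pics/side0.png")
def c(im,u,v,h,w=400,hh=300): # 40x30 half
    return cv2.resize(im[v-int(h*.75):v+int(h*.75),u-h:u+h],(w,hh),interpolation=cv2.INTER_CUBIC)
m=np.vstack([np.hstack([c(t,335,215,24),c(t,190,182,40)]),np.hstack([c(s,312,187,24),c(s,184,247,40)])])
cv2.imwrite("pics/crop0.png",m)
E
cat > h.py <<'E'
import numpy as np,cv2
def ray(d,u,v):
    p=np.array([(u-d["cx"])/d["fx"],(v-d["cy"])/d["fy"]],float);q=p.copy()
    for _ in range(8):q=p/(1+d["k1"]*(q@q))
    return np.array([*q,1.])
def at_h(d,u,v,z):
    R=d["R"];C=-R.T@d["t"];w=R.T@ray(d,u,v);return C+w*(z-C[2])/w[2]
def cloud(d):
    K=np.array([[d["fx"],0,d["cx"]],[0,d["fy"],d["cy"]],[0,0,1.]]);z=d["z_map"].astype(float)
    v,u=np.mgrid[:z.shape[0],:z.shape[1]]
    p=cv2.undistortPoints(np.stack([u,v],-1).reshape(-1,1,2).astype(float),K,np.array([float(d["k1"]),0,0,0])).reshape(*z.shape,2)
    X=np.dstack([p*z[...,None],z]);return (X-d["t"])@d["R"]
E
python3 - <<'E'
import numpy as np
from h import *
for n,(cu,cv_),(lu,lv) in(("top",(335,215),(188,181)),("side",(312,187),(184,243))):
    d=dict(np.load(n+"0.npz"));P=cloud(d)
    print(n,"cap",P[cv_,cu].round(4),"lens",P[lv,lu].round(4), at_h(d,cu,cv_,.015).round(3))
    for r in range(lv-24,lv+25,4):print(" ".join("%4.0f"%(P[r,k,2]*1e3) for k in range(lu-28,lu+29,4)))
    print()
    for r in range(cv_-16,cv_+17,2):print(" ".join("%3.0f"%(P[r,k,2]*1e3) for k in range(cu-16,cu+17,2)))
E
```

```text
top cap [ 0.4866 -0.1742  0.0175] lens [0.5695 0.2076 0.1238] [ 0.487 -0.175  0.015]
  -0    1    1   -1    2   -0    0    5    2    2    3    1   -2   -2   -1
  -1    4    7    8    6   11    7   59   63   60   58    4    1    8    0
  -2    9   65   64  140  140  141  141  146   58   62   45    9    8    7
  -0    5   70  143  129  135  134  134  122  141   86   67   66    5    8
  -4    4   69  141  138  120  123  120  135  143  127   70   79   77   78
   1   11  142  128  120  120  123  122  119  136  142   88   80   75   73
   6   68  143  126  121  119  121  124  123  133  134   85   78   77   74
   8   68   68  139  134  121  118  121  137  140  124   87   76   76   73
   9   70   68  141  139  138  137  133  140  138  107   89   77   74   64
   7   68   68   70  125  141  138  136  134  116   88   78   76   74   51
   9   68   67   68   69   85   92   97   88   87   70   75   78   77   43
   7   13    7   51   63   64   61   58   67   69   70   74   80   73   33
  10   11    9    8    8    9   10    9   24   35   54   37   54   56   18

 -0  -1  -1  -1   1   1   2  -0  -0  -1
[... 2634 characters left out ...]
  13  15  -1  -1  -1
 -2  -0  15  15  15  14  13  17  18  38  38  38  15  14  12  -0  -3
 -1  -2  17  15  15  14  14  17  35  34  35  33  14  15  15  -1   0
 -0  -2  14  16  15  14  15  16  29  25  27  24  16  15  11  -2  -1
  2  -1  13  14  16  14  13  19  23  17  18  16  14  15  12  -2   2
 -1  -1  -0  14  14  14  15  12  13  14  12  14  14  14  -1  -0   0
 -2  -4  -1  -1  -1  12  12  14  13  14  15  14   1   1  -0  -1   1
 -1  -1  -2  -2  -1  -1  -1   3   3   2   6  -2   1  -2   3  -1  -0
 -2  -3  -1  -1  -1   0  -5   0  -2  -1   0  -1  -2   0   0  -0  -1
 -2   1   1  -0  -3   0  -1   1   0   1  -1  -2  -2  -2  -2   1  -1
 -2   0  -2   1  -1  -1  -0  -2  -2  -3   0  -1  -0  -1  -0  -2  -1
```

View pics/crop0.png

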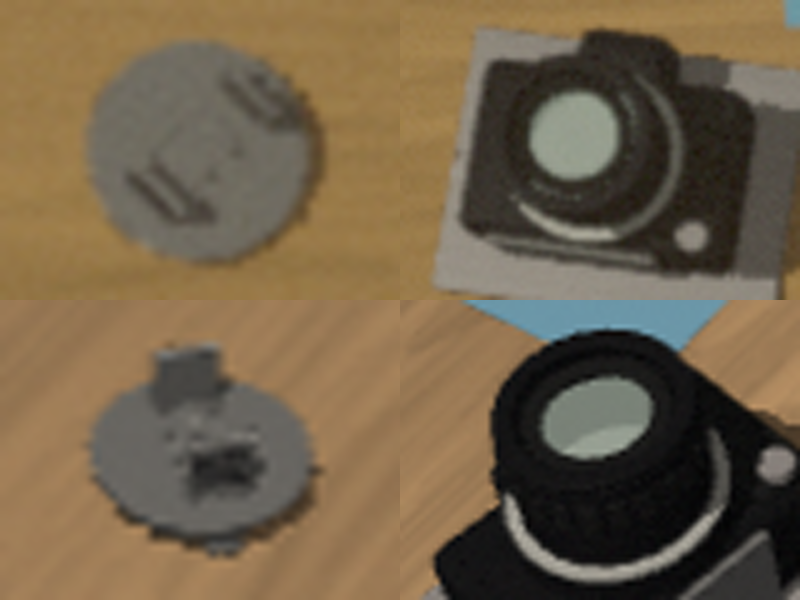

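The crop confirms a grey disc with two upright tabs. The lens rim reads about 140 mm high, so it is racked out roughly 15 mm. Next I'll fit precise centres.

```bash
cat >> h.py <<'E'
from scipy.optimize import least_squares
def inliers(P,c,r,z0,z1):
    m=(np.hypot(P[...,0]-c[0],P[...,1]-c[1])<r)&(P[...,2]>z0)&(P[...,2]<z1);return m
def outer(d,P,c,r,z0,z1,zp):
    """outline of the flat face (height zp): hull of mask -> rays at zp -> circle fit"""
    m=inliers(P,c,r,z0,z1).astype(np.uint8)
    m=cv2.morphologyEx(m,cv2.MORPH_OPEN,np.ones((2,2)))
    ct=max(cv2.findContours(m,cv2.RETR_EXTERNAL,cv2.CHAIN_APPROX_NONE)[0],key=cv2.contourArea)
    h=cv2.convexHull(ct)[:,0]
    X=np.array([at_h(d,u,v,zp)[:2] for u,v in h])
    f=least_squares(lambda p:np.hypot(*(X-p[:2]).T)-p[2],[*c[:2],.035],loss="soft_l1",f_scale=.001)
    return f.x,len(X),np.abs(f.fun).mean()
E
python3 - <<'E'
import numpy as np
from h import *
for n in("top","side"):
    d=dict(np.load(n+"0.npz"));P=cloud(d)
    c=np.array([.485,-.172])
    print(n,"flange",outer(d,P,c,.05,.009,.060 if 0 else .022,.015))
    m=inliers(P,c,.035,.0325,.046);T=P[m]
    # tab clusters along main direction
    _,lab,cen=cv2.kmeans(T[:,:2].astype(np.float32),2,None,(3,50,1e-5),5,cv2.KMEANS_PP_CENTERS)
    v=cen[0]-cen[1];print("tabs",cen,"mid",cen.mean(0),"dist",np.hypot(*v),"yaw of y-axis",np.degrees(np.arctan2(v[1],v[0])),len(T))
    l=np.array([.57,.208])
    m=inliers(P,l,.06,.1375,.15);print("rim z",np.median(P[m][:,2]),P[m][:,2].mean(),m.sum())
    print("rim",outer(d,P,l,.05,.136,.15,.140))
    # table level check
    b=inliers(P,[.4,-.05],.05,-.02,.02);print("bench z",P[b][:,2].mean(),"plug flange z",np.median(P[inliers(P,c,.033,.009,.022)][:,2]))
    # grazing lens inner glass edge
    m=inliers(P,l,.045,.113,.127);print("glass",P[m].mean(0),m.sum())
E
```

```text
top flange (array([ 0.48480238, -0.1743623 ,  0.03630831]), 22, np.float64(0.00019607414428453917))
tabs [[ 0.5028189  -0.1880208 ]
 [ 0.47223592 -0.15564623]] mid [ 0.4875274  -0.17183352] dist 0.044535715 yaw of y-axis -46.630035 34
rim z 0.14092418331801398 0.1409627064763641 362
rim (array([0.57060641, 0.21227943, 0.04063412]), 19, np.float64(0.00018059898021353973))
bench z 0.001654372617416579 plug flange z 0.015715554580068146
glass [0.57303624 0.21389269 0.1207883 ] 319
side flange (array([ 0.48097737, -0.1683429 ,  0.03660398]), 16, np.float64(0.0004187415712370978))
tabs [[ 0.47005662 -0.15577665]
 [ 0.500333   -0.18788332]] mid [ 0.4851948  -0.17182998] dist 0.044130463 yaw of y-axis 133.31946 46
rim z 0.13982317616600637 0.1397986894150788 423
rim (array([0.56735362, 0.21650738, 0.04092658]), 26, np.float64(0.00030309623143615365))
bench z 0.0006857771504525608 plug flange z 0.014548152014409755
glass [0.56910234 0.21117354 0.11997969] 416
```

```bash
python3 - <<'E'
from workcell import env,hand,kin
import numpy as np
print(env.tip_extent)
c=(.4865,-.172)
q=[]
for yaw in(43.3,-136.7):
    a=kin.solve_ik([*c,.12],[180,0,yaw]);print(yaw,None if a is None else np.round(a,1));q.append(a)
    b=kin.solve_ik([.57,.213,.25],[180,0,yaw]);print(None if b is None else np.round(b,1))
cost=[999 if a is None else np.abs(a-env.sense()["joint_pos"]).max() for a in q]
env.movej(q[int(np.argmin(cost))])
hand.move_gripper(.75)
f0=env.sense()["wrist_force"];print(env.sense()["t"],f0)
env.movel([*c,.060],.08);env.movel([*c,.040],.03)
s=env.sense();print(s["t"],s["ee_pos"],s["wrist_force"]-f0)
hand.move_gripper(0.0)
s=env.sense();print(s["t"],s["opening"],s["gripper_force"],s["ee_pos"],s["wrist_force"]-f0)
E
```

```text
0.022
43.3 [-32.1   5.7 113.9  -0.   60.3  14.6]
[ 9.8  8.7 95.7 -0.  75.5 56.5]
-136.7 None
[   9.8    8.7   95.7    0.    75.5 -123.5]
3.5583 [ 0.00322827  0.51662509 -0.49121349]
5.275 [ 0.48658601 -0.17204669  0.04004986] [ 1.01401353  0.03709962 -0.55390998]
5.675 0.38011894223119863 61.23926818370819 [ 0.48743602 -0.17255361  0.04254236] [-5.9141193   2.34543808 19.40371485]
```

```bash
python3 - <<'E'
from workcell import env,hand,get_image
import numpy as np,cv2
f0=np.array([0,.52,-.49])
c=env.sense()["ee_pos"][:2]
hand.move_gripper(.7)
env.movel([*c,.046],.03)
s=env.sense();print(s["t"],s["opening"],s["ee_pos"],s["wrist_force"]-f0)
for n in("side",):
    d=get_image(n);cv2.imwrite("pics/s1.png",cv2.resize(d["pixels"][120:240,230:390],(800,600),interpolation=cv2.INTER_CUBIC))
hand.move_gripper(0.0)
s=env.sense();print(s["t"],s["opening"],s["gripper_force"],s["ee_pos"],s["wrist_force"]-f0,s["moment"])
E
```

```text
6.4083 0.7002550635214758 [ 0.48772006 -0.17273113  0.04636349] [ 0.24072261 -0.96075493  0.49854867]
6.8333 0.3687481227373095 60.86182951927185 [ 0.48806563 -0.17293137  0.04835475] [-8.23269315  3.18923468 20.13094199] [0.62443095 1.31538787 0.03169375]
```

View pics/s1.png

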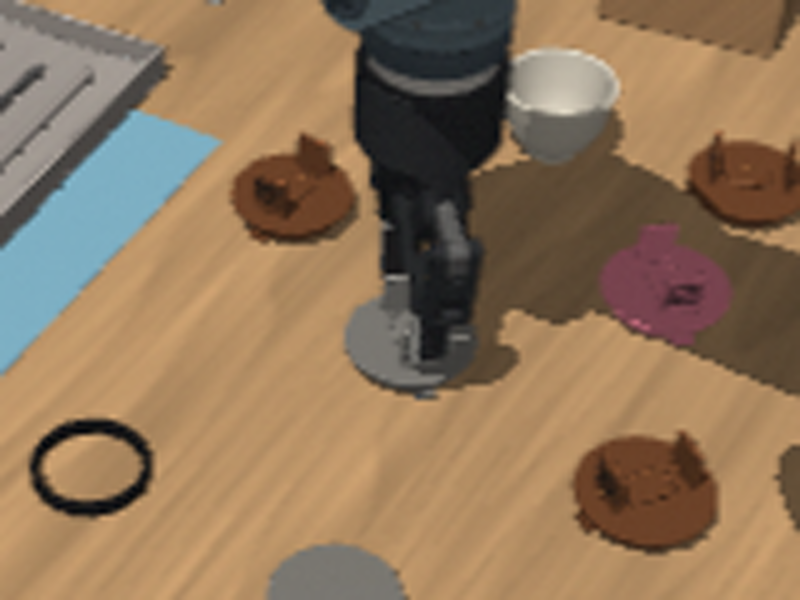

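```bash
python3 - <<'E'
from workcell import env,hand,get_image
import numpy as np,cv2
f0=np.array([0,.52,-.49])
p=env.sense()["ee_pos"]
env.movel([.4873,-.1725,.25],.12)
s=env.sense();print(s["t"],s["opening"],s["gripper_force"],s["ee_pos"],s["tool_rot"],s["wrist_force"]-f0,s["moment"])
d=get_image("side");np.savez("side2.npz",**d)
R,t=d["R"],d["t"];x=R@(s["ee_pos"]-[0,0,.03])+t;u,v=int(d["fx"]*x[0]/x[2]+d["cx"]),int(d["fy"]*x[1]/x[2]+d["cy"]);print(u,v)
cv2.imwrite("pics/s2.png",cv2.resize(d["pixels"][v-45:v+45,u-60:u+60],(800,600),interpolation=cv2.INTER_CUBIC))
E
```

```text
8.6833 0.3693057699520144 59.51360821723938 [ 0.48696197 -0.17228587  0.24915985] [-1.79912227e+02  2.12108694e-02  4.33003670e+01] [ 0.41740421 -0.65884833  0.01373807] [ 0.01066484  0.00253385 -0.0375662 ]
316 123
```

View pics/s2.png

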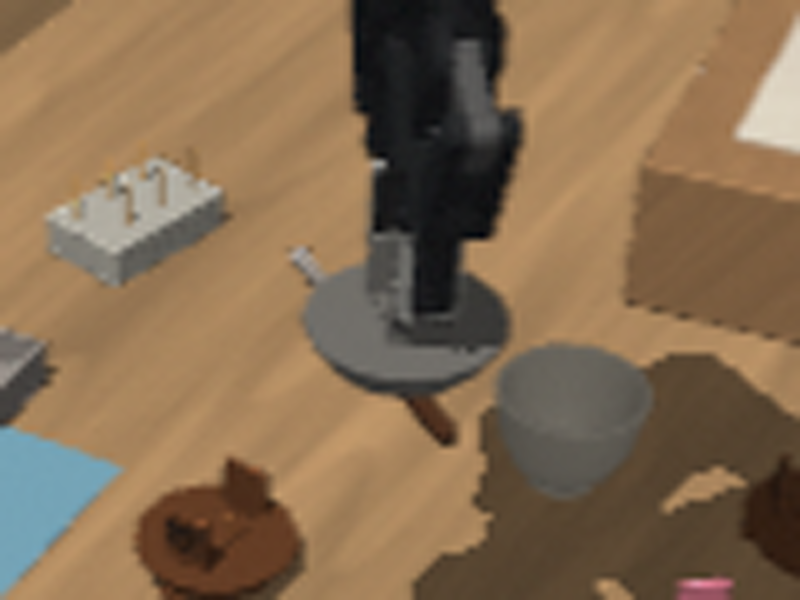

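```bash
python3 - <<'E'
from h import *
from workcell import env,get_image
dt=get_image("top")
for n,d in(("side",dict(np.load("side2.npz"))),("top",dt)):
    P=cloud(d);c=np.array([.487,-.172])
    m=inliers(P,c,.06,.19,.235);X=P[m];
    hist=np.histogram(X[:,2],bins=np.arange(.19,.236,.003));print(n,len(X),hist[0])
    zf=.213
    k=X[np.abs(X[:,2]-.215)<.006]
    A=np.c_[k[:,:2]-c,np.ones(len(k))];w,*_=np.linalg.lstsq(A,k[:,2],rcond=None)
    r=k[:,2]-A@w;k2=k[np.abs(r)<.003];A=np.c_[k2[:,:2]-c,np.ones(len(k2))];w,*_=np.linalg.lstsq(A,k2[:,2],rcond=None)
    print("plane slope deg",np.degrees(w[:2]),"z at tcp",w[2],len(k2))
    print(outer(d,P,c,.06,w[2]-.005,w[2]+.006,w[2]))
E
```

```text
side 437 [  0   0   0   5  14  16   2  93 222  26  16   7  10  16  10]
plane slope deg [-0.2102867   0.21411277] z at tcp 0.2146457985854441 323
(array([ 0.4808929 , -0.16751606,  0.03682856]), 17, np.float64(0.0006004237031375917))
top 36 [ 0  0  0  0  0  0  0  7 18 10  1  0  0  0  0]
plane slope deg [-4.61727333  4.49138799] z at tcp 0.21516104583569537 32
(array([ -8.87171419, -24.7914265 ,  26.35518788]), 7, np.float64(0.0014804408784375564))
```

```bash
cat >> h.py <<'E'
def farc(d,P,c,r,z0,z1,zp,Rad):
    """circle centre from the arc facing away from the camera (no side wall there); radius known, contour pixels lie ~half a pixel inside"""
    m=inliers(P,c,r,z0,z1).astype(np.uint8)
    ct=max(cv2.findContours(m,cv2.RETR_EXTERNAL,cv2.CHAIN_APPROX_NONE)[0],key=cv2.contourArea)
    X=np.array([at_h(d,u,v,zp)[:2] for u,v in cv2.convexHull(ct)[:,0]])
    C=(-d["R"].T@d["t"])[:2];c=np.array(c,float);px=np.linalg.norm(d["R"]@np.array([*c,zp])+d["t"])/d["fx"]
    for _ in range(6):
        a=(c-C)/np.hypot(*(c-C));k=X[(X-c)@a>-.008]
        f=least_squares(lambda p:np.hypot(*(k-p[:2]).T)-Rad+px/2,c,loss="soft_l1",f_scale=.0007);c=f.x
    return c.round(4),len(k),np.abs(f.fun).mean().round(5)
E
python3 - <<'E'
from h import *
from workcell import env,get_image
for n in("side","top"):
    d=dict(np.load(n+"0.npz"));P=cloud(d)
    print(n,"bench cap",farc(d,P,[.485,-.172],.05,.009,.022,.015,.037),"rim",farc(d,P,[.57,.213],.05,.136,.15,.1403,.041))
d=dict(np.load("side2.npz"));print("held",farc(d,cloud(d),[.485,-.17],.06,.2095,.2205,.2155,.037))
env.movel([.570,.213,.250],.2);env.movel([.570,.213,.209],.08);env.pause(.2)
s=env.sense();print(s["t"],s["ee_pos"],s["wrist_force"],s["opening"])
d=get_image("side");np.savez("side3.npz",**d);P=cloud(d)
X=P[inliers(P,[.57,.213],.05,.165,.185)];print("cap z",np.median(X[:,2]),len(X))
print("held",farc(d,P,[.57,.213],.06,.1695,.1805,.1755,.037))
cv2.imwrite("pics/s3.png",cv2.resize(d["pixels"][180:285,115:255],(800,600),interpolation=cv2.INTER_CUBIC))
E
```

```text
side bench cap (array([ 0.4856, -0.172 ]), 9, np.float64(0.00053)) rim (array([0.5719, 0.2148]), 15, np.float64(0.00028))
top bench cap (array([ 0.4882, -0.1722]), 12, np.float64(0.0005)) rim (array([0.5737, 0.2157]), 10, np.float64(0.00042))
held (array([ 0.4854, -0.1712]), 7, np.float64(0.00022))
11.7667 [0.57041011 0.21308285 0.2097531 ] [-0.64971064 -0.45708071 -0.77528834] 0.36385017098873157
cap z 0.17543306955645221 631
held (array([0.5694, 0.214 ]), 12, np.float64(0.00044))
```

View pics/s3.png

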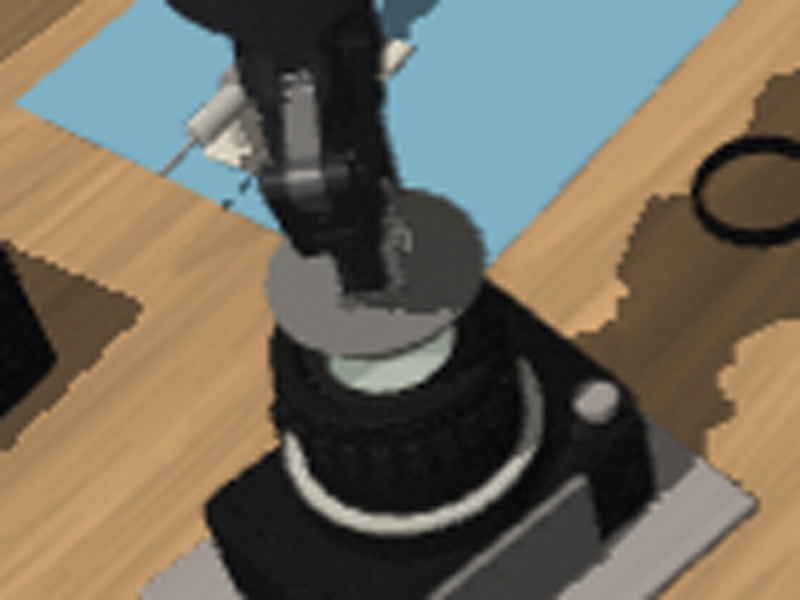

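```bash
python3 - <<'E'
from workcell import env
import numpy as np
x,y=.5729,.2139
env.movel([x,y,.209],.05);env.pause(.15);f0=env.sense()["wrist_force"];print(f0)
env.movel([x,y,.192],.06)
for z in np.arange(.191,.182,-.001):
    env.movel([x,y,z],.02);s=env.sense();f=s["wrist_force"]-f0
    print(round(z,4),s["ee_pos"].round(4),f.round(1),s["moment"].round(2),round(s["t"],2))
    if f[2]>6 or np.hypot(*f[:2])>6:break
E
```

```text
[ 0.07554667  0.11941776 -0.94183323]
0.191 [0.573  0.2139 0.1912] [-0.8 -0.7 -0.6] [ 0.06 -0.02 -0.03] 12.9
0.19 [0.5729 0.2139 0.19  ] [ 1.1 -0.4  0.2] [-0.01 -0.02  0.04] 13.15
0.189 [0.5728 0.2139 0.1889] [-0.   0.4  0.5] [ 0.02  0.01 -0.02] 13.4
0.188 [0.5728 0.2139 0.1879] [1.1 0.3 1. ] [-0.02 -0.01 -0.04] 13.65
0.187 [0.5728 0.2139 0.1869] [-0.3 -0.5  0.6] [-0.04 -0.05  0.04] 13.9
0.186 [0.5728 0.2139 0.1859] [-0.1 -0.3  0.7] [-0.03  0.06  0.03] 14.15
0.185 [0.5728 0.2139 0.1849] [ 0.2 -0.4  0.9] [ 0.01 -0.   -0.04] 14.4
0.184 [0.5729 0.2139 0.184 ] [-0.2  0.2  0.8] [ 0.   -0.04  0.  ] 14.65
0.183 [0.573  0.2139 0.1834] [-1.8  0.8  2.5] [-0.03  0.08 -0.  ] 14.9
0.182 [0.573  0.2139 0.1823] [-1.  -0.3  3.3] [-0.01  0.21 -0.01] 15.15
```

It's in the opening cleanly, and the seal contact came at the predicted height.

```bash
python3 - <<'E'
from workcell import env
import numpy as np
x,y=.5729,.2139
f0=np.array([0,0,-.4])
for z in np.r_[np.arange(.181,.1785,-.001),np.arange(.1785,.175,-.0005)]:
    env.movel([x,y,z],.01);env.pause(.1);s=env.sense();f=s["wrist_force"]-f0
    print(round(z,4),s["ee_pos"].round(4),f.round(1),s["moment"].round(2),round(s["t"],2))
    if f[2]>11.5 or np.hypot(*f[:2])>8:break
E
```

```text
0.181 [0.5731 0.2139 0.1812] [-1.2  0.6  4.8] [-0.03  0.12 -0.  ] 15.5
0.18 [0.573  0.2139 0.1802] [-0.5  0.2  5.4] [-0.02  0.15 -0.05] 15.85
0.179 [0.573  0.2139 0.1793] [-2.  -0.3  5.4] [-0.04  0.23  0.02] 16.2
0.1785 [0.5731 0.214  0.179 ] [-1.6 -1.3  6.9] [-0.07  0.28  0.03] 16.55
0.178 [0.5731 0.2139 0.1785] [-2.1  0.6  6.9] [-0.05  0.27 -0.05] 16.9
0.1775 [0.5731 0.2139 0.1781] [-1.   0.4  7.3] [-0.04  0.35 -0.08] 17.25
0.177 [0.5731 0.214  0.1777] [-2.4  0.1  8.3] [-0.06  0.38  0.01] 17.6
0.1765 [0.5731 0.2139 0.1774] [-3.8 -0.3  9.9] [-0.11  0.49  0.01] 17.95
0.176 [0.5731 0.214  0.1775] [-4.9 -2.1 11.6] [-0.17  0.71  0.03] 18.3
```

```bash
python3 - <<'E'
from workcell import env,hand
import numpy as np
f0=np.array([0,0,-.4])
for o in np.arange(.38,.68,.03):
    hand.move_gripper(o);s=env.sense()
    print(round(o,2),round(s["opening"],3),s["ee_pos"].round(4),(s["wrist_force"]-f0).round(1),round(s["gripper_force"],1),round(s["t"],2))
hand.move_gripper(.8)
s=env.sense();print((s["wrist_force"]-f0).round(1),s["ee_pos"],s["t"])
E
```

```text
0.38 0.384 [0.5731 0.214  0.1771] [-3.2 -0.8  9.2] 46.8 18.52
0.41 0.416 [0.5731 0.214  0.1767] [-1.8  0.9  7.5] 15.2 18.73
0.44 0.443 [0.5732 0.2138 0.1766] [-1.6  0.3  7.8] 10.7 18.95
0.47 0.47 [0.5732 0.2138 0.1766] [-1.6 -1.2  6.6] 9.2 19.17
0.5 0.503 [0.5732 0.2138 0.1765] [-1.2 -0.6  7.4] 7.7 19.38
0.53 0.532 [0.5732 0.2139 0.1764] [-1.3 -0.4  6.6] 6.3 19.6
0.56 0.56 [0.5731 0.214  0.1763] [-1.   0.2  5.9] 4.1 19.82
0.59 0.594 [0.5723 0.2138 0.1749] [-0.4  0.3 -0. ] 0.0 20.03
0.62 0.619 [0.5727 0.2138 0.1755] [0.2 0.1 0.8] 0.0 20.25
0.65 0.651 [0.5729 0.2139 0.176 ] [ 0.2 -0.2  0.1] 0.0 20.47
0.68 0.679 [0.5729 0.2139 0.176 ] [ 0.1 -0.2  0.5] 0.0 20.68
[ 1.1 -0.4 -0. ] [0.57291648 0.21390037 0.17601976] 20.95
```

Tabs released. Now I'll retreat straight up and check.

```bash
python3 - <<'E'
from workcell import env,get_image
from h import *
env.movel([.5729,.2139,.30],.1)
env.movel([.45,-.02,.35],.2)
for n in("side","top"):
    d=get_image(n);P=cloud(d);c=np.array([.572,.214])
    X=P[inliers(P,c,.034,.138,.152)];A=np.c_[X[:,:2]-c,np.ones(len(X))];w,*_=np.linalg.lstsq(A,X[:,2],rcond=None)
    k=X[np.abs(X[:,2]-A@w)<.003];A=np.c_[k[:,:2]-c,np.ones(len(k))];w,*_=np.linalg.lstsq(A,k[:,2],rcond=None)
    print(n,"flange z",w[2],"slope deg",np.degrees(w[:2]),len(k))
    m=P[inliers(P,c,.060,.1345,.1425)];m=m[np.hypot(*(m[:,:2]-c).T)>.0385];print("rim z",np.median(m[:,2]),len(m))
    if n=="side":a=cv2.resize(d["pixels"][195:285,125:245],(480,360),interpolation=cv2.INTER_CUBIC)
    else:b=cv2.resize(d["pixels"],(320,240))
b=cv2.copyMakeBorder(b,0,120,0,0,cv2.BORDER_CONSTANT)
cv2.imwrite("pics/f.png",np.hstack([a,b]));print(env.sense()["t"],env.sense()["wrist_force"])
E
```

```text
side flange z 0.14548959451424748 slope deg [ 0.33299389 -0.24054592] 550
rim z 0.1391085037749443 155
top flange z 0.14649187259304655 slope deg [0.36986611 0.31328437] 464
rim z 0.14023367237170825 69
23.9333 [ 0.82001692 -0.10004029 -0.49154226]
```

View pics/f.png

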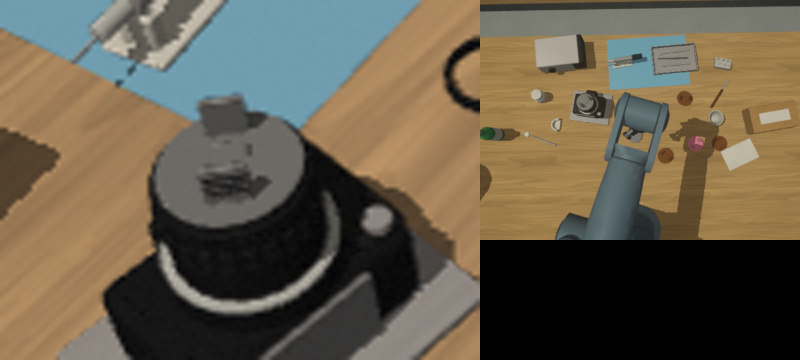

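The cap sits level, tilted about 0.4°. Its flange top is about 5.6 mm above the rim; a latched cap should show about 5 mm and an unlatched one about 9.5 mm. So it is latched with the ring still squeezed.

```bash
python3 -c "
from workcell import env
env.job_done()"
```

```text
the job is handed in; nothing more can be done
```

The grey dust cap is latched in the lens rim, level and with the seal still squeezed; the gripper is clear of it, nothing else on the bench was touched, and I handed the job in at about 24 s.

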